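Clamp a gilded moulding in the burnishing board

TASK

Set the gilded moulding up for burnishing: lay it flat on the wooden board under the foot of the green screw holdfast, its long edge right up against the back fence and its end right up against the end stop. Then turn the T-handle clockwise until it goes clearly stiff and the piece is held fast, stop before the gesso is crushed, and let go. Leave the burnisher, the black tin and the blue pot where they are.

Things in the scene. Friction and masses are not known exactly. Their poses are not given: they have to be found in the camera images.
- moulding_mid (a point): centre (half-way up) of the loose gilded moulding: a rectangular wooden bar 38 x 160 x 18 mm, 40 to 85 g, lying on the bench on its 38 mm wide face. Axes: x across its 38 mm width, y along its 160 mm length, z up. Either way round will do.
- board: burnishing board, fixed to the bench: wooden bed, top 20 mm above the bench. Origin at bench level; x away from the robot, y to the left along the fence, z up; the bed spans x -0.075 to 0.105, y -0.065 to 0.065. In front of it and to its left is only the bench, 20 mm lower.
- fence (a point): middle of the lower edge of the back fence's front face, on the bed, at (-0.001, -0.009, 0.020) in the board's frame, axes as the board's. The fence is a 14 mm high wooden strip that runs 56 mm to either side of this point; left of it, past y = 0.047 of the board, a finger has room behind the moulding.
- stop (a point): middle of the lower edge of the end stop's inner (left) face, on the bed, at (-0.033, -0.049, 0.020) in the board's frame, axes as the board's. The stop is a 14 mm high wooden strip that runs 30 mm to either side of this point along x.
- seat (a point): where the moulding's centre lies when it is home against fence and stop: (-0.020, 0.031, 0.029) in the board's frame, axes as the board's. The moulding's left end then stands out 46 mm over the left edge of the bed, clear for a finger on each side.
- holdfast: green cast holdfast, fixed: a 20 mm shank in a collar behind the fence, an arm (33 mm wide at most, 85 to 124 mm above the bench) towards the robot, and a vertical screw 82 mm in front of the shank. Origin on the shank's axis at about bench level; -x points along the arm, z up. Arm height (by 1.5 mm) and direction (by 0.06 rad) differ each time.
- handle (a point): centre of the steel T-handle on top of the screw, on the screw's axis: level round bar 12 mm thick, 64 mm long with 16 mm end balls, across an 11.6 mm shank. Axes: x along the bar, z up. It stands about 0.16 m above the bench and sinks as the screw goes in; over 20 mm of bare shank stays under it. The screw's axis passes over the moulding's middle line, about 31 mm right of its centre.
- screw (a joint): turn of the screw, rad, growing clockwise seen from above; this lowers the foot (30 mm rubber-faced disc, does not turn) by 3.2 mm a rad. The foot starts 6 to 11 mm above a moulding on the bed. Free turning takes a steady 0.18 N m; once the foot bears, the torque climbs by about 0.3 N m a rad: 0.05 N m over free turning is just clamped, 0.10 right, 0.16 crushes. It stays where it is left.
- burnisher: bystander: wooden-handled agate burnisher, 18 x 180 x 18 mm, lying on the bench.
- black_tin: bystander: black tin, 79 mm across, 35 mm high.
- blue_pot: bystander: blue pigment pot with a beige lid, 63 mm across, 72 mm high.
Not all that is in view belongs to the job. What is shaped like the part that bears moulding_mid but turquoise is not meant.

How it is judged:
By the outcome, as a careful person would: the job done as asked, in the order asked, and still so for the second after the job is handed in, with the robot touching nothing.
It also fails if it takes over 72 s, if anything falls off the work surface, if the arm or the gripper's body presses on something with over 40 N, if the wrist force passes 120 N, or if a joint passes its speed limit or range.

ROBOT

A 6-joint arm with a two-finger parallel gripper is mounted at the origin on the work surface; the furniture and walls round the work are solid. World frame = base frame: x ahead of the robot, y to its left, z up, the work surface at z = 0. Lengths are in m, angles in degrees, forces in N, time in s.
With the tool pointing down it reaches from about 0.3 to 0.85 m from the base axis. Payload 4.2 kg.
Tool frame: the origin (TCP) lies on the centre line of the jaws, within the pads' length; the fingertips stand 25 mm ahead of it and the grasp point (between the pads) lies 6 mm ahead of it; z points along the fingers, y is the line along which they close (so a half turn about z gives the same grasp; the last joint's range is limited). The gripper opens to 91 mm and grips with 3 to 60 N. Pads are 32 mm wide; open, the fingers measure 118 mm over their backs; the gripper's body (76 mm by 178 mm) begins 60 mm behind the grasp point.
Start: joints at [-66.234, 18.312, 89.639, -0, 72.044, -1.146], TCP at [0.242, -0.522, 0.239] pointing down, gripper open.
Joint ranges: [-177.97, 177.97], [-48.28, 115.42], [12.27, 149.76], [-77.06, 257.06], [2.81, 150.46], [-146.56, 146.56]. Speed limits (degrees/s): [147.25, 147.25, 180, 180, 180, 180].

INTERFACE

Orientations are given as [roll, pitch, yaw] about the fixed x, y, z axes, in that order (R = Rz(yaw) Ry(pitch) Rx(roll)).
In Python, from cell import env gives the robot as it stands.
- The arm moves only by the shell command python3 -m handwheel 'ROWS'. ROWS is JSON, a list of rows, each a list of 3 entries, a list of its own where there are three numbers: the shift along the tool's x, y, z in mm, then the turn, a rotation vector about the tool's x, y, z in rad, then the finger opening in mm, from 0 to 91.2. In form: [[[x, y, z], [ax, ay, az], fingers], ...]. A call has 1 to 8 rows; each row is the pose to reach, as a shift and turn from the pose commanded when the call began, along the tool's axes at that moment; what a row does not reach only later rows make up. A row lasts 1/8 s, in which the tool goes at most 62.5 mm and 10.7 degrees, less where a joint would pass 70% of its speed; a pose out of reach is approached as far as the arm can. A call with a gripper value outside its range is refused whole. The fingers move at their own pace and stop on an object; the grip force is fixed at half the most. Time passes only in rows, so rows that repeat a pose let the fingers close. It gives the time, the measured TCP pose, the force, the opening and the grip force at its end, in the units of the state.
- env.get_state(): the state, without advancing time (a new reading comes with each control period).
- env.capture(name): name is "scene" or "top" or "wrist"; returns a dict with "img" (480x640x3 uint8, red, green, blue), "z_map" (480x640 float32, m along the optical axis (not along the pixel's ray), 0 where there is no reading), "fov_y" (degrees; the focal length in pixels is half the picture's height over the tangent of half this angle, whatever the lens; pixels are square), "cx", "cy" (the principal point, pixels), "pose" (4x4, takes a point from camera to world coordinates); the wrist camera has in their place "hand_eye" (4x4, takes a point from camera to tool coordinates, whose origin is the TCP and whose axes are the flange's). Camera axes: x right, y down, z forward; pixel columns grow to the right and rows downward; lengths in m; the calibration is good to about 2 mm. A picture is of the moment at which its call begins: read the wrist's pose just before it.
- env.job_done(): hands the job in; it is judged then, once.
The state is a dict: "time": time; "q": joint angles; "joint_vel": joint speeds; "tau": joint torques, N m; "tool_pos": TCP position; "tcp_rot": TCP orientation; "contact_force": force on the tool from outside, world axes, zero at the start; "torque": the same for the moment, N m; "width": finger opening in m; "gripper_force": force on a finger pad.
Only numpy, scipy, OpenCV 4.12 (cv2) and the standard library are available. Lean on these libraries where they do the work, as an engineer would, in place of code of your own. Each camera call takes 0.05 s, during which the arm holds its last target. There are 200 camera calls.

## Working session

There is one attempt and no reset: what is moved stays moved. The work goes in short steps, Python scripts to look and compute and a shell command to move; the robot and the scene stay as the last step left them, time stands still between calls to the robot, and variables do not carry over. Pictures are saved under pics/ and viewed, at most 10 in all, crops included, and the job is handed in when it is done.

```bash
ls; mkdir -p pics; cat > h.py <<'E'
import numpy as np, cv2, pickle
from cell import env
from scipy.spatial.transform import Rotation as R
def T_tool(s):
    T=np.eye(4);T[:3,:3]=R.from_euler('xyz',s['tcp_rot'],degrees=True).as_matrix();T[:3,3]=s['tool_pos'];return T
def cap(n):
    s=env.get_state();c=env.capture(n)
    c['T']=c['pose'] if 'pose' in c else T_tool(s)@c['hand_eye']
    c['f']=240/np.tan(np.radians(c['fov_y'])/2)
    pickle.dump(c,open(f'last_{n}.pkl','wb'));return c
def load(n): return pickle.load(open(f'last_{n}.pkl','rb'))
def ray(c,u,v,z):
    d=c['T'][:3,:3]@np.array([(u-c['cx'])/c['f'],(v-c['cy'])/c['f'],1]);o=c['T'][:3,3]
    return o+d*(z-o[2])/d[2]
def cloud(c):
    v,u=np.mgrid[:480,:640];z=c['z_map']
    p=np.stack([(u-c['cx'])/c['f']*z,(v-c['cy'])/c['f']*z,z],-1)
    w=p@c['T'][:3,:3].T+c['T'][:3,3];w[z<=0]=np.nan;return w
def save(c,n): cv2.imwrite('pics/'+n,c['img'][:,:,::-1])
E
python3 - <<'E'
from h import *
print(env.get_state())
for n in('top','scene'):
    c=cap(n);save(c,n+'1.png');print(n,c['fov_y'],c['cx'],c['cy'],c['T'].round(3))
E
```

```text
pics
{'time': 0.0, 'q': array([-6.62338765e+01,  1.83515998e+01,  8.97068394e+01, -2.56329604e-04,
        7.20442082e+01, -1.14663692e+00]), 'joint_vel': array([ 0.04302337, -0.00554687,  0.01475767, -0.04628606, -0.03853959,
        0.00911545]), 'tau': array([-3.27291622e-03, -4.12466884e+01, -2.31973743e+01,  7.25019048e-02,
        4.55673784e-02, -1.43850089e-04]), 'tool_pos': array([ 0.24201621, -0.52107167,  0.23811773]), 'tcp_rot': array([-1.79897368e+02, -1.81044678e-03,  2.49128380e+01]), 'contact_force': array([-0.53938943,  0.27960483, -0.09156774]), 'torque': array([-0.0044794 , -0.02794351, -0.02191946]), 'gripper_force': 0.0, 'width': 0.0909440347164489}
top 44.13933119839678 321.36758255586574 247.44714437434203 [[-0.024 -0.99   0.137  0.313]
 [-1.     0.025  0.012  0.177]
 [-0.015 -0.137 -0.991  1.577]
 [ 0.     0.     0.     1.   ]]
scene 52.236130404670234 313.7448569864399 238.33828002274862 [[ 0.511 -0.653  0.56  -0.347]
 [-0.86  -0.388  0.332 -0.334]
 [ 0.    -0.651 -0.759  1.271]
 [ 0.     0.     0.     1.   ]]
```

View pics/top1.png

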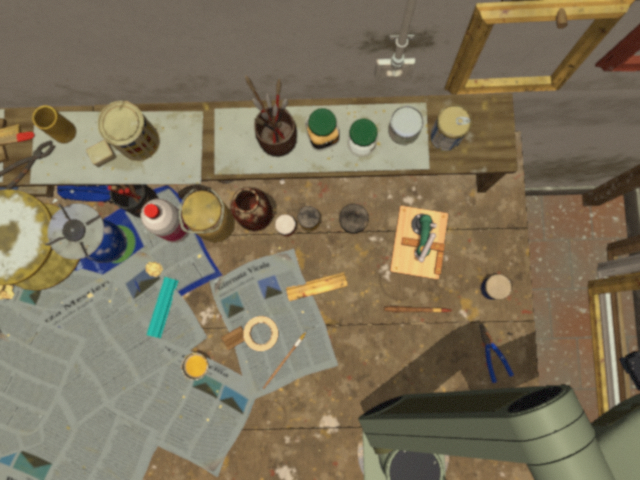

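View pics/scene1.png

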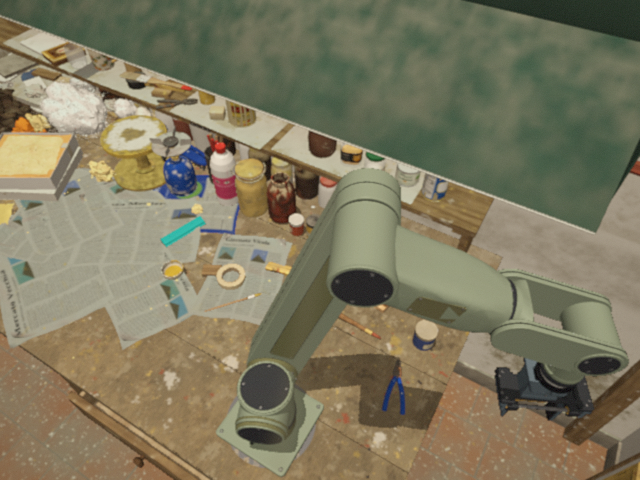

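The top view shows these candidates for the moulding:
- Gilded bar at (317,287), about 60 px or 160 mm long.
- Turquoise decoy at (162,307).
- Small wood block at (232,338).
- Burnisher at (418,309).
- Picture-frame bars at the top right.

I choose the gilded bar at (317,287). The board with the holdfast is at (419,243), the black tin at (354,218) and the blue pot at (497,287). In the scene view the arm hides the board.

```bash
python3 - <<'E'
from h import *
c=load('top')
for n,u,v,z in [('mould',317,287,.018),('board',419,243,.02),('burn',418,309,.015),('tin',354,218,.035),('pot',497,287,.072),('screw?',425,250,.1)]:
    print(n,ray(c,u,v,z).round(3))
w=cloud(c)
# bar by colour near
hsv=cv2.cvtColor(c['img'],cv2.COLOR_RGB2HSV)
print(hsv[287,310:325:5],w[287,317],w[265,400])
m=cv2.inRange(hsv,(15,110,120),(32,255,255));k=np.zeros_like(m);k[265:310,280:355]=m[265:310,280:355]
cn=max(cv2.findContours(k,0,1)[0],key=cv2.contourArea)
b=cv2.boxPoints(cv2.minAreaRect(cn));print(b)
for p in b:print(ray(c,*p,.018).round(4))
m=cv2.inRange(hsv,(8,80,150),(25,200,255));k=np.zeros_like(m);k[195:290,380:460]=m[195:290,380:460]
cn=max(cv2.findContours(k,0,1)[0],key=cv2.contourArea)
b=cv2.boxPoints(cv2.minAreaRect(cn));print(b)
for p in b:print(ray(c,*p,.02).round(4))
x=c['img'][190:320,270:470][:,:,::-1];cv2.imwrite('pics/crop1.png',cv2.resize(x,None,fx=4,fy=4,interpolation=2))
E
```

```text
mould [0.424 0.209 0.018]
board [ 0.534 -0.064  0.02 ]
burn [ 0.36  -0.054  0.015]
tin [0.603 0.107 0.035]
pot [ 0.409 -0.247  0.072]
screw? [ 0.504 -0.066  0.1  ]
[[ 19 156 227]
 [ 19 149 214]
 [ 22 135 233]] [0.42362693 0.20936329 0.02085951] [ 0.4766072  -0.01127663  0.01748684]
[[284.57358 281.39246]
 [347.42642 269.60754]
 [351.44528 291.0415 ]
 [288.59244 302.82642]]
[0.4408 0.2947 0.018 ]
[0.4678 0.128  0.018 ]
[0.411  0.1191 0.018 ]
[0.3841 0.285  0.018 ]
[[381.94327 271.92578]
 [392.17032 195.22272]
 [455.57645 203.67688]
 [445.3494  280.37994]]
[0.4592 0.0373 0.02  ]
[0.665  0.0021 0.02  ]
[ 0.6373 -0.1661  0.02  ]
[ 0.4328 -0.1281  0.02  ]
```

View pics/crop1.png

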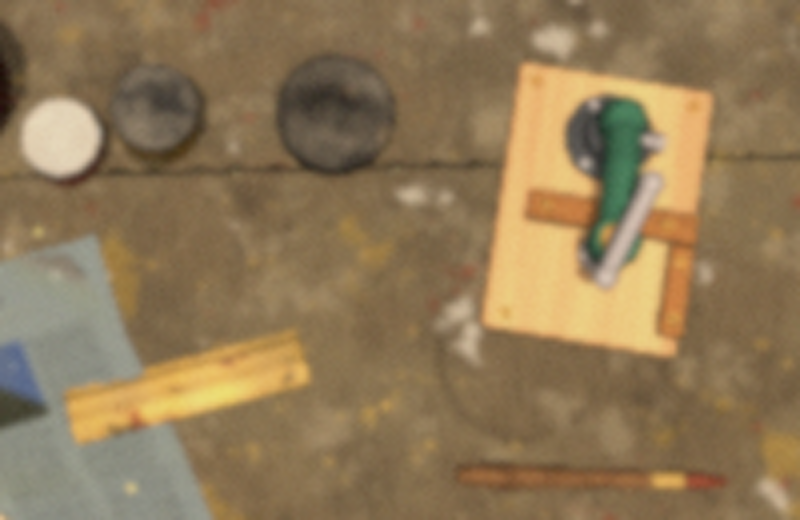

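The close crop (4x, offset 270,190) shows the plain gilded bar with corners at (66,398), (295,332), (311,380) and (80,443), so the choice holds. The board's corners are (520,62), (713,93), (675,357) and (483,327). The T-handle's balls are at about (605,283) and (655,178).

```bash
python3 - <<'E'
from h import *
c=load('top')
def P(l,z): return np.array([ray(c,270+u/4,190+v/4,z) for u,v in l])
m=P([(66,398),(295,332),(311,380),(80,443)],.018);b=P([(520,62),(713,93),(675,357),(483,327)],.02);hd=P([(605,283),(655,178)],.16)
for q in(m,b): print(q.round(3).tolist(),[round(float(np.linalg.norm(q[i]-q[i-1])),3) for i in range(4)],q.mean(0).round(3))
print('handle',hd.round(3),hd.mean(0))
d=m[0]-m[1];print('mould y az',np.degrees(np.arctan2(d[1],d[0])))
d=b[0]-b[1]; print('board y az',np.degrees(np.arctan2(d[1],d[0])));d=b[0]-b[3]; print('board x az',np.degrees(np.arctan2(d[1],d[0])))
w=cap('wrist');print(w['hand_eye'].round(3),w['fov_y'])
# guidance: tool target above left part of moulding
E
```

```text
[[0.419, 0.29, 0.018], [0.459, 0.138, 0.018], [0.427, 0.128, 0.018], [0.389, 0.281, 0.018]] [0.031, 0.157, 0.033, 0.157] [0.424 0.209 0.018]
[[0.636, -0.018, 0.02], [0.612, -0.145, 0.02], [0.436, -0.111, 0.02], [0.459, 0.014, 0.02]] [0.18, 0.13, 0.179, 0.127] [ 0.536 -0.065  0.02 ]
handle [[ 0.471 -0.045  0.16 ]
 [ 0.534 -0.079  0.16 ]] [ 0.50215573 -0.06204244  0.16      ]
mould y az 104.68620868047026
board y az 79.12244933920815
board x az -10.15641101466908
[[ 0.001 -0.971 -0.238  0.067]
 [ 1.     0.     0.001  0.   ]
 [-0.001 -0.238  0.971 -0.147]
 [ 0.     0.     0.     1.   ]] 64.4441372130253
```

```bash
python3 -m handwheel '[[[473,-586,0],[0,0,-1.39],91],[[473,-586,0],[0,0,-1.39],91],[[473,-586,0],[0,0,-1.39],91],[[473,-586,0],[0,0,-1.39],91],[[473,-586,0],[0,0,-1.39],91],[[473,-586,0],[0,0,-1.39],91],[[473,-586,0],[0,0,-1.39],91],[[473,-586,0],[0,0,-1.39],91]]'
cat > go.py <<'E'
# work out the shift/turn in tool axes: python3 go.py x y z yaw
import sys
from h import *
x,y,z,yaw=map(float,sys.argv[1:5]);s=env.get_state();T=T_tool(s)
G=np.eye(4);G[:3,:3]=R.from_euler('xyz',[180,0,yaw],degrees=True).as_matrix();G[:3,3]=x,y,z
D=np.linalg.inv(T)@G
print('shift mm',(D[:3,3]*1e3).round(1),'turn',R.from_matrix(D[:3,:3]).as_rotvec().round(3),'q',s['q'].round(0))
E
python3 go.py 0.424 0.21 0.239 104.7
```

```text
time: 1.15
tool_pos: [0.3632, -0.0344, 0.2391]
tcp_rot: [179.9, 0.0, 104.7]
contact_force: [1.6, -1.0, 1.2]
width: 0.0909
gripper_force: 0.0
shift mm [2.210e+02 1.209e+02 1.000e-01] turn [0.001 0.001 0.   ] q [ -7.  -1. 114.  -0.  68. -22.]
```

```bash
python3 -m handwheel '[[[221,121,0],[0,0,0],91],[[221,121,0],[0,0,0],91],[[221,121,0],[0,0,0],91],[[221,121,0],[0,0,0],91],[[221,121,0],[0,0,0],91],[[221,121,0],[0,0,0],91],[[221,121,0],[0,0,0],91]]'
python3 - <<'E'
from h import *
c=cap('wrist');save(c,'w1.png');w=cloud(c)
hsv=cv2.cvtColor(c['img'],cv2.COLOR_RGB2HSV)
m=((w[...,2]>.012)&(w[...,2]<.03)&(abs(w[...,0]-.424)<.1)&(abs(w[...,1]-.209)<.12)).astype('u1')
cn=max(cv2.findContours(m,0,1)[0],key=cv2.contourArea);b=cv2.boxPoints(cv2.minAreaRect(cn));print(b.round(0).tolist(),np.nanmedian(w[m>0][:,2]))
q=np.array([ray(c,*p,.018) for p in b]);print(q.round(4).tolist(),q.mean(0),[np.linalg.norm(q[i]-q[i-1]).round(4) for i in range(4)])
d=[q[0]-q[1],q[1]-q[2]];print([np.degrees(np.arctan2(e[1],e[0])).round(2) for e in d])
E
```

```text
time: 2.02
tool_pos: [0.4244, 0.2066, 0.2389]
tcp_rot: [-180.0, 0.0, 104.5]
contact_force: [0.1, -0.1, -0.1]
width: 0.0907
gripper_force: 0.0
[[302.0, 290.0], [306.0, 128.0], [338.0, 128.0], [335.0, 291.0]] 0.017753808228516743
[[0.4288, 0.13, 0.018], [0.3934, 0.2859, 0.018], [0.4226, 0.2928, 0.018], [0.4612, 0.1376, 0.018]] [0.42652254 0.21155857 0.018     ] [np.float64(0.0333), np.float64(0.1598), np.float64(0.03), np.float64(0.1599)]
[np.float64(-77.19), np.float64(-166.68)]
```

View pics/w1.png

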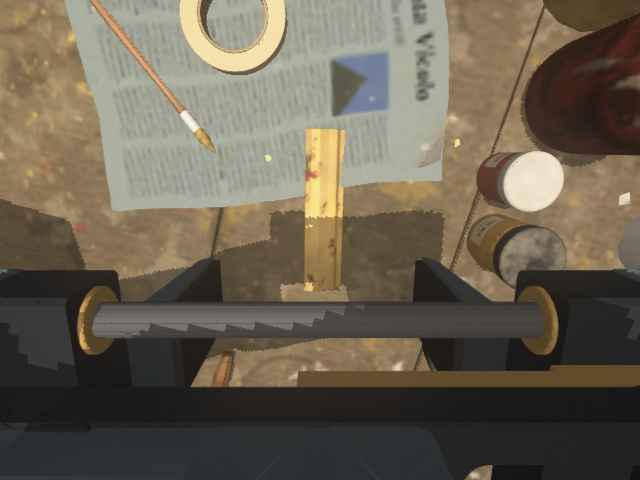

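The wrist view shows the bar lit from (305,128) to (341,290), with its centre near (324,209). The fingers straddle it and the space beside its far end is clear. I'll grasp it 59 mm left of centre.

```bash
python3 - <<'E'
from h import *
c=load('wrist');print(ray(c,324,209,.018))
E
python3 go.py 0.4145 0.269 0.028 103.5
```

```text
[0.42895661 0.21657327 0.018     ]
shift mm [ 63.   6. 211.] turn [-0.     0.     0.016] q [ 25.   9. 102.  -0.  69.  10.]
```

```bash
python3 -m handwheel '[[[63,6,0],[0,0,0.016],91],[[63,6,50],[0,0,0.016],91],[[63,6,110],[0,0,0.016],80],[[63,6,160],[0,0,0.016],70],[[63,6,190],[0,0,0.016],70],[[63,6,205],[0,0,0.016],70],[[63,6,211],[0,0,0.016],70],[[63,6,211],[0,0,0.016],70]]' && python3 -m handwheel '[[[0,0,0],[0,0,0],30],[[0,0,0],[0,0,0],30],[[0,0,0],[0,0,0],30],[[0,0,0],[0,0,0],30],[[0,0,0],[0,0,0],30],[[0,0,0],[0,0,0],30]]'
```

```text
time: 3.08
tool_pos: [0.4154, 0.2705, 0.0286]
tcp_rot: [179.9, -0.0, 103.6]
contact_force: [0.2, 0.0, 0.0]
width: 0.07
gripper_force: 0.0
time: 3.82
tool_pos: [0.4147, 0.2705, 0.0282]
tcp_rot: [180.0, -0.0, 103.6]
contact_force: [-0.9, 0.7, 5.6]
width: 0.0374
gripper_force: 30.0
```

```bash
python3 -m handwheel '[[[0,0,-20],[0,0,0],30],[[0,0,-60],[0,0,0],30],[[0,0,-110],[0,0,0],30],[[0,0,-110],[0,0,0],30]]'
python3 - <<'E'
from h import *
print(env.get_state()['contact_force'])
c=cap('top');img=c['img']
lab=cv2.cvtColor(img,cv2.COLOR_RGB2LAB).astype(int);hsv=cv2.cvtColor(img,cv2.COLOR_RGB2HSV)
ref=lab[262,405];print(ref,hsv[262,405],hsv[280,380])
m=(np.linalg.norm((lab-ref)*[.5,1,1],axis=2)<22).astype('u1');k=np.zeros_like(m);k[195:290,380:460]=m[195:290,380:460]
k=cv2.morphologyEx(k,cv2.MORPH_OPEN,np.ones((3,3)))
pts=np.vstack([a for a in cv2.findContours(k,0,1)[0] if cv2.contourArea(a)>30])
h=cv2.convexHull(pts);r=cv2.minAreaRect(h);b=cv2.boxPoints(r);print(r)
q=np.array([ray(c,*p,.02) for p in b]);print(q.round(4).tolist(),q.mean(0).round(4),[np.linalg.norm(q[i]-q[i-1]).round(4) for i in range(4)])
for i in range(4):
    d=q[i]-q[i-1];print(np.degrees(np.arctan2(d[1],d[0])).round(2))
s=cap('scene');save(s,'scene2.png')
# project board centre/handle into scene for a crop
Ti=np.linalg.inv(s['T']);p=Ti@[.52,-.062,.08,1];u,v=s['f']*p[0]/p[2]+s['cx'],s['f']*p[1]/p[2]+s['cy'];print(u,v)
u,v=int(u),int(v);x0,y0=max(u-70,0),max(v-60,0);print(x0,y0)
A=cv2.resize(s['img'][y0:y0+120,x0:x0+140],None,fx=4,fy=4,interpolation=2)
cv2.imwrite('pics/crop2.png',A[:,:,::-1])
E
```

```text
time: 4.32
tool_pos: [0.4169, 0.2717, 0.1411]
tcp_rot: [179.5, -0.1, 103.6]
contact_force: [0.3, -0.2, -1.3]
width: 0.0375
gripper_force: 30.0
[ 0.27850847 -0.20298361 -1.28804416]
[208 132 169] [ 20 118 235] [ 19 104 115]
((418.79730224609375, 241.7162322998047), (48.49769973754883, 66.58158874511719), 9.462321281433105)
[[0.4623, 0.0175, 0.02], [0.6379, -0.0187, 0.02], [0.6128, -0.1451, 0.02], [0.4381, -0.1072, 0.02]] [ 0.5378 -0.0633  0.02  ] [np.float64(0.127), np.float64(0.1793), np.float64(0.1289), np.float64(0.1788)]
79.02
-11.64
-101.23
167.75
382.70531752794034 272.7189531030286
312 212
```

View pics/crop2.png

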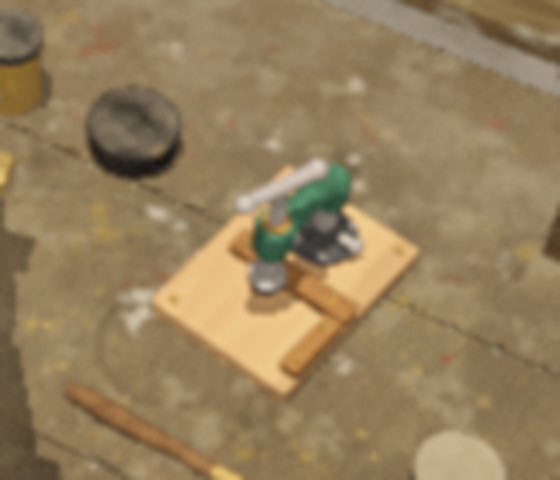

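The scene crop (4x, offset 312,212) shows:
- The moulding is gone from the bench and the bed is empty.
- The foot is at (268,275).
- The handle's balls are at (243,203) and (320,166).
- The stop is at (313,345).
- The tin sits close to the bed's left rear, so I'll bring the moulding in from the front.

```bash
python3 - <<'E'
from h import *
a,b=load('top'),load('scene')
def pm(c): return np.array([[c['f'],0,c['cx']],[0,c['f'],c['cy']],[0,0,1]])@np.linalg.inv(c['T'])[:3]
X=cv2.triangulatePoints(pm(a),pm(b),np.array([[421.25,433.75],[260.75,234.5]]),np.array([[372.75,392],[262.75,253.5]]))
X=(X[:3]/X[3]).T;print(X.round(4),X.mean(0).round(4),np.linalg.norm(X[0]-X[1]))
E
python3 go.py .4677 .0509 .141 79
```

```text
[[ 0.4693 -0.0436  0.1732]
 [ 0.5319 -0.0764  0.1694]] [ 0.5006 -0.06    0.1713] 0.07071838455851924
shift mm [-2.257e+02  2.000e-01 -3.400e+00] turn [-0.    0.    0.43] q [ 32.  16. 109.  -0.  55.  18.]
```

```bash
python3 -m handwheel '[[[-226,0,0],[0,0,0.43],30],[[-226,0,0],[0,0,0.43],30],[[-226,0,0],[0,0,0.43],30],[[-226,0,0],[0,0,0.43],30],[[-226,0,0],[0,0,0.43],30],[[-226,0,0],[0,0,0.43],30],[[-226,0,0],[0,0,0.43],30],[[-226,0,0],[0,0,0.43],30]]'; python3 go.py .4677 .0509 .0515 79
```

```text
time: 5.42
tool_pos: [0.4677, 0.0517, 0.1377]
tcp_rot: [-180.0, 0.0, 79.1]
contact_force: [-0.5, 0.5, -0.8]
width: 0.0375
gripper_force: 30.0
shift mm [-0.8  0.2 86.2] turn [-0.     0.     0.002] q [  5.  14. 111.   0.  54.  16.]
```

```bash
python3 -m handwheel '[[[-1,0,50],[0,0,0],30],[[-1,0,75],[0,0,0],30],[[-1,0,86],[0,0,0],30],[[-1,0,86],[0,0,0],30],[[-1,0,86],[0,0,0],30]]'; python3 - <<'E'
from h import *
c=cap('scene');cv2.imwrite('pics/crop3.png',cv2.resize(c['img'][212:332,302:452],None,fx=5,fy=5,interpolation=2)[:,:,::-1])
E
```

```text
time: 6.05
tool_pos: [0.4687, 0.05, 0.0529]
tcp_rot: [179.9, -0.0, 79.0]
contact_force: [-0.1, -0.3, -1.3]
width: 0.0375
gripper_force: 30.0
```

View pics/crop3.png

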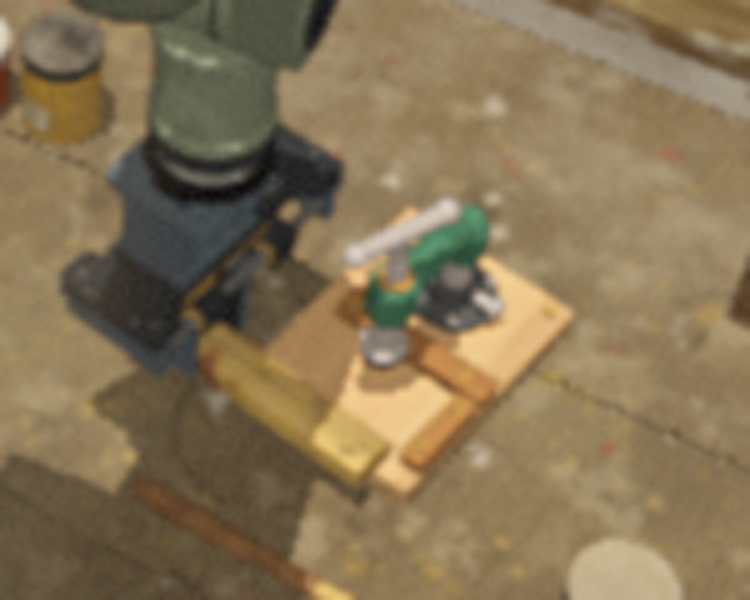

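The crop shows the moulding just above the bed, parallel to the fence. Its right end at (370,465) is a few mm clear of the stop at (440,435), and its top is below the foot at (383,345).

```bash
python3 -m handwheel '[[[0,20,1],[0,0,0],30],[[0,38,1],[0,0,0],30],[[0,46,1],[0,0,0],30],[[0,50,1],[0,0,0],30],[[0,50,1],[0,0,0],30]]'; python3 -m handwheel '[[[0,1,0],[0,0,0],30],[[0,2,0],[0,0,0],30],[[0,3,0],[0,0,0],30],[[0,3,0],[0,0,0],30]]'
```

```text
time: 6.72
tool_pos: [0.5166, 0.0403, 0.051]
tcp_rot: [-180.0, 0.0, 79.0]
contact_force: [-0.4, 0.2, -1.7]
width: 0.0373
gripper_force: 30.0
time: 7.22
tool_pos: [0.5199, 0.0397, 0.051]
tcp_rot: [180.0, 0.0, 79.0]
contact_force: [0.7, 0.8, -0.4]
width: 0.0374
gripper_force: 30.0
```

```bash
python3 -m handwheel '[[[0,0.5,0],[0,0,0],30],[[0,1,0],[0,0,0],30],[[0,1.5,0],[0,0,0],30],[[0,1.5,0],[0,0,0],30]]'; python3 -m handwheel '[[[0,0.5,0],[0,0,0],30],[[0,1,0],[0,0,0],30],[[0,1.5,0],[0,0,0],30],[[0,1.5,0],[0,0,0],30]]'
```

```text
time: 7.72
tool_pos: [0.5213, 0.0394, 0.0509]
tcp_rot: [180.0, 0.0, 79.0]
contact_force: [0.4, 0.7, -0.6]
width: 0.0373
gripper_force: 30.0
time: 8.22
tool_pos: [0.5228, 0.0391, 0.0509]
tcp_rot: [180.0, 0.0, 79.0]
contact_force: [1.1, 0.1, -1.4]
width: 0.0372
gripper_force: 30.0
```

```bash
for i in 1 ; do python3 -m handwheel '[[[0,0.5,0],[0,0,0],30],[[0,1,0],[0,0,0],30],[[0,1.5,0],[0,0,0],30],[[0,1.5,0],[0,0,0],30]]'; python3 -m handwheel '[[[0,0.5,0],[0,0,0],30],[[0,1,0],[0,0,0],30],[[0,1.5,0],[0,0,0],30],[[0,1.5,0],[0,0,0],30]]'; done
```

```text
time: 8.72
tool_pos: [0.5243, 0.0388, 0.0509]
tcp_rot: [180.0, 0.0, 79.0]
contact_force: [-0.2, 0.3, -1.1]
width: 0.0375
gripper_force: 30.0
time: 9.22
tool_pos: [0.5247, 0.0388, 0.0508]
tcp_rot: [-179.9, 0.0, 79.0]
contact_force: [-3.9, 1.0, 1.9]
width: 0.037
gripper_force: 30.0
```

```bash
python3 -m handwheel '[[[0,-1.5,0],[0,0,0],30],[[-2,-1.5,0],[0,0,0],30],[[-4,-1.5,0],[0,0,0],30],[[-4.5,-1.5,0],[0,0,0],30],[[-5,-1.5,0],[0,0,0],30],[[-5,-1.5,0],[0,0,0],30]]'; python3 -m handwheel '[[[-0.5,0,0],[0,0,0],30],[[-1,0,0],[0,0,0],30],[[-1.5,0,0],[0,0,0],30],[[-1.5,0,0],[0,0,0],30]]';python3 -m handwheel '[[[-0.5,0,0],[0,0,0],30],[[-1,0,0],[0,0,0],30],[[-1.5,0,0],[0,0,0],30],[[-1.5,0,0],[0,0,0],30]]'
```

```text
time: 9.98
tool_pos: [0.5235, 0.0338, 0.051]
tcp_rot: [180.0, 0.0, 79.0]
contact_force: [-0.4, 0.5, -0.8]
width: 0.0375
gripper_force: 30.0
time: 10.48
tool_pos: [0.5233, 0.033, 0.051]
tcp_rot: [180.0, -0.1, 79.0]
contact_force: [0.4, 4.3, -0.9]
width: 0.0371
gripper_force: 30.0
time: 10.98
tool_pos: [0.5233, 0.0328, 0.0512]
tcp_rot: [180.0, -0.2, 78.9]
contact_force: [0.3, 10.4, 0.3]
width: 0.0373
gripper_force: 30.0
```

```bash
python3 -m handwheel '[[[1,0,0],[0,0,0],30],[[1,0,1],[0,0,0],30],[[1,0,2],[0,0,0],30],[[1,0,3],[0,0,0],30],[[1,0,3],[0,0,0],30]]'; python3 -m handwheel '[[[0,1,0.3],[0,0,0],30],[[0,2,0.3],[0,0,0],30],[[-0.5,2.5,0.3],[0,0,0],30],[[-0.5,2.5,0.3],[0,0,0],30]]'; python3 -c "
from h import *
print(env.get_state()['torque'])"
```

```text
time: 11.6
tool_pos: [0.5233, 0.0328, 0.0484]
tcp_rot: [179.9, -0.1, 79.0]
contact_force: [-0.6, 7.4, 1.3]
width: 0.0374
gripper_force: 30.0
time: 12.1
tool_pos: [0.5236, 0.0328, 0.0479]
tcp_rot: [-179.8, -0.1, 78.9]
contact_force: [-5.0, 10.5, 4.7]
width: 0.037
gripper_force: 30.0
[ 1.58802560e+00  7.61351146e-01 -1.57803025e-03]
```

```bash
cat > st.py <<'E'
from h import *
s=env.get_state();c,sn=np.cos(np.radians(11)),np.sin(np.radians(11));f=s['contact_force'];print('F board',round(c*f[0]-sn*f[1],1),round(sn*f[0]+c*f[1],1),'T',s['torque'].round(3),'yaw',s['tcp_rot'][2].round(2))
E
python3 st.py
python3 -m handwheel '[[[0.3,0,0],[0,0,-0.004],30],[[0.3,0,0],[0,0,-0.008],30],[[0.3,0,0],[0,0,-0.008],30]]' >/dev/null; python3 st.py;python3 -m handwheel '[[[0,0,0],[0,0,-0.004],30],[[0,0,0],[0,0,-0.008],30],[[0,0,0],[0,0,-0.008],30]]' >/dev/null; python3 st.py
```

```text
F board -6.9 9.3 T [ 1.588  0.761 -0.002] yaw 78.92
F board -6.6 7.5 T [ 1.366  0.77  -0.475] yaw 79.31
F board -6.0 9.0 T [ 1.36   0.697 -0.764] yaw 79.67
```

```bash
python3 -m handwheel '[[[0,0.3,0],[0,0,0.003],30],[[0,0.3,0],[0,0,0.006],30],[[0,0.3,0],[0,0,0.006],30]]'; python3 st.py;python3 -m handwheel '[[[0,0,0],[0,0,0],39],[[0,0,0],[0,0,0],42],[[0,0,0],[0,0,0],50],[[0,0,0],[0,0,0],60],[[0,0,0],[0,0,0],60]]'; python3 st.py
python3 - <<'E'
from h import *
c=cap('scene');cv2.imwrite('pics/crop4.png',cv2.resize(c['img'][232:322,322:432],None,fx=7,fy=6.6,interpolation=2)[:,:,::-1])
E
```

```text
time: 13.22
tool_pos: [0.5235, 0.0328, 0.0477]
tcp_rot: [-179.7, -0.1, 79.4]
contact_force: [-4.4, 9.3, 4.5]
width: 0.0374
gripper_force: 30.1
F board -6.1 8.3 T [ 1.404  0.849 -0.524] yaw 79.39
time: 13.85
tool_pos: [0.526, 0.031, 0.0477]
tcp_rot: [180.0, 0.0, 79.6]
contact_force: [-0.3, 0.1, -0.9]
width: 0.0601
gripper_force: 0.0
F board -0.3 0.0 T [-0.042 -0.074 -0.009] yaw 79.57
```

View pics/crop4.png

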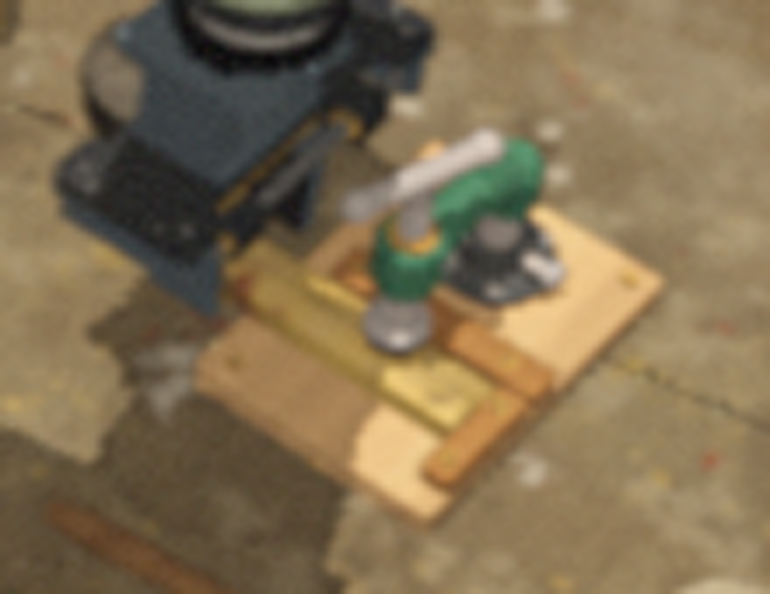

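The crop shows the moulding flat on the bed under the foot at (398,325). Its edge is along the fence at (490,350) and its end meets the stop at (475,425), with the fingers open. Next I raise the gripper and go to the handle.

```bash
python3 -m handwheel '[[[0,-2,0],[0,0,0],60],[[2,-2,-40],[0,0,0],60],[[6,-2,-90],[0,0,0],60],[[8,-2,-150],[0,0,0],60],[[8,-2,-212],[0,0,0],60],[[8,-2,-212],[0,0,0],60],[[8,-2,-212],[0,0,0],60]]'; python3 go.py .557 -.086 .26 152.4
```

```text
time: 14.78
tool_pos: [0.5244, 0.0394, 0.259]
tcp_rot: [-179.9, 0.0, 79.6]
contact_force: [0.4, 0.2, -0.4]
width: 0.0599
gripper_force: 0.0
shift mm [-117.5   54.8   -1. ] turn [-1.000e-03 -0.000e+00 -1.271e+00] q [ 3. 13. 94. -0. 73. 13.]
```

```bash
python3 -m handwheel '[[[-118,55,0],[0,0,-1.27],60],[[-118,55,0],[0,0,-1.27],60],[[-118,55,0],[0,0,-1.27],60],[[-118,55,0],[0,0,-1.27],60],[[-118,55,0],[0,0,-1.27],60],[[-118,55,0],[0,0,-1.27],60],[[-118,55,0],[0,0,-1.27],60],[[-118,55,0],[0,0,-1.27],60]]'
python3 - <<'E'
from h import *
c=cap('wrist');save(c,'w2.png');w=cloud(c)
z=w[...,2];m=((z>.145)&(z<.19)&(np.hypot(w[...,0]-.504,w[...,1]+.058)<.055)).astype('u1')
cn=max(cv2.findContours(m,0,1)[0],key=cv2.contourArea);r=cv2.minAreaRect(cn);b=cv2.boxPoints(r);print(r,np.nanpercentile(z[m>0],[10,50,90,97]))
zt=np.nanpercentile(z[m>0],50)
p=w[m>0];print('mean',p.mean(0))
e=[(b[0]+b[1])/2,(b[1]+b[2])/2,(b[2]+b[3])/2,(b[3]+b[0])/2]
for x in e:print(x,ray(c,*x,zt).round(4))
print('c',ray(c,*r[0],zt))
E
```

```text
time: 15.78
tool_pos: [0.5569, -0.0864, 0.2574]
tcp_rot: [-179.9, -0.2, 152.2]
contact_force: [1.0, 0.3, -0.7]
width: 0.06
gripper_force: 0.0
((320.0046691894531, 160.49542236328125), (25.054481506347656, 131.0592041015625), 0.5305013060569763) [0.16737908 0.17006072 0.17172618 0.17257755]
mean [ 0.50496943 -0.05776674  0.16979864]
[307.47797 160.37944] [ 0.5017 -0.0642  0.1701]
[320.6114   94.96863] [ 0.4725 -0.04    0.1701]
[332.53137 160.61142] [ 0.5088 -0.0509  0.1701]
[319.39795 226.02222] [ 0.5407 -0.0765  0.1701]
c [ 0.50522548 -0.05754735  0.17006072]
```

View pics/w2.png

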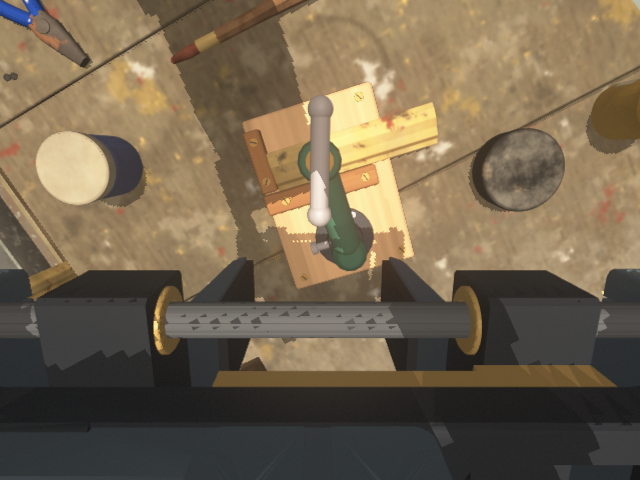

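The wrist view shows the T-handle running straight along the picture, with balls at (321,106) and (319,216) and its centre near (320,160). Three estimates of the centre, from the wrist camera, triangulation and seating, agree within a few mm at about (0.506,-0.0575,0.164).

```bash
python3 go.py .506 -.0575 .171 151.9
```

```text
shift mm [58.4  1.8 86.9] turn [-0.001 -0.003  0.005] q [-10.  17.  89.  -0.  74. -72.]
```

```bash
python3 -m handwheel '[[[58,2,0],[0,0,0],60],[[58,2,0],[0,0,0],60],[[58,2,40],[0,0,0],60],[[58,2,70],[0,0,0],50],[[58,2,82],[0,0,0],50],[[58,2,87],[0,0,0],50],[[58,2,87],[0,0,0],50]]'; python3 -m handwheel '[[[0,0,0],[0,0,0],25],[[0,0,0],[0,0,0],16],[[0,0,0],[0,0,0],8],[[0,0,0],[0,0,0],5],[[0,0,0],[0,0,0],5],[[0,0,0],[0,0,0],5]]'; python3 st.py
```

```text
time: 16.7
tool_pos: [0.508, -0.058, 0.1731]
tcp_rot: [180.0, 0.1, 152.3]
contact_force: [0.0, -0.2, -0.4]
width: 0.0502
gripper_force: 0.0
time: 17.45
tool_pos: [0.5073, -0.0581, 0.1728]
tcp_rot: [-180.0, 0.0, 152.3]
contact_force: [-0.8, -1.6, 1.7]
width: 0.0114
gripper_force: 30.0
F board -0.5 -1.7 T [-0.311  0.09  -0.192] yaw 152.33
```

```bash
python3 -m handwheel '[[[0,0,0.32],[0,0,0.1],5],[[0,0,0.8],[0,0,0.25],5],[[0,0,1.28],[0,0,0.4],5],[[0,0,1.76],[0,0,0.55],5],[[0,0,2.24],[0,0,0.7],5],[[0,0,2.56],[0,0,0.8],5]]'; python3 st.py; python3 -m handwheel '[[[0,0,0.16],[0,0,0.05],5],[[0,0,0.32],[0,0,0.1],5]]' ; python3 st.py
```

```text
time: 18.2
tool_pos: [0.5071, -0.0585, 0.1703]
tcp_rot: [-179.9, 0.1, 106.4]
contact_force: [-1.3, -3.3, 3.0]
width: 0.0116
gripper_force: 30.0
F board -0.7 -3.5 T [-0.624  0.31   0.261] yaw 106.38
time: 18.45
tool_pos: [0.507, -0.0585, 0.17]
tcp_rot: [-179.9, 0.1, 100.8]
contact_force: [-0.8, -2.1, 2.8]
width: 0.0112
gripper_force: 30.0
F board -0.4 -2.2 T [-0.622  0.215  0.15 ] yaw 100.76
```

```bash
cat > mz.py <<'E'
from h import *
a=[];t=[]
for i in range(6):
    s=env.get_state();a.append(s['torque'][2]);t.append(s['tau'][5]);env.capture('wrist')
print('mz',np.mean(a).round(3),np.std(a).round(3),'tau6',np.mean(t).round(3),np.std(t).round(3),'yaw',s['tcp_rot'][2].round(2),'F',s['contact_force'].round(1),'z',s['tool_pos'][2].round(4),'t',round(s['time'],2))
E
python3 mz.py; python3 -m handwheel '[[[0,0,0.32],[0,0,0.1],5],[[0,0,0.8],[0,0,0.25],5],[[0,0,1.28],[0,0,0.4],5],[[0,0,1.28],[0,0,0.4],5]]' >/dev/null; python3 mz.py
```

```text
mz 0.101 0.039 tau6 0.114 0.138 yaw 100.84 F [-2.7 -3.2  3.3] z 0.1699 t 18.7
mz -0.102 0.028 tau6 -0.035 0.079 yaw 77.87 F [-3.8 -4.4  4.7] z 0.1686 t 19.5
```

```bash
cat > m.py <<'E'
from h import *
s=env.get_state();print('t %.2f yaw %.2f mz %.3f tau6 %.2f F %s q6 %.1f z %.4f'%(s['time'],s['tcp_rot'][2],s['torque'][2],s['tau'][5],s['contact_force'].round(1),s['q'][5],s['tool_pos'][2]),'w',s['joint_vel'][5].round(1))
E
python3 -m handwheel '[[[-1,-0.7,-0.5],[0,0,0.05],5],[[-1,-0.7,-0.2],[0,0,0.1],5],[[-1,-0.7,0],[0,0,0.15],5]]' >/dev/null; python3 m.py
python3 -m handwheel '[[[0,0,0.16],[0,0,0.05],5]]' >/dev/null; python3 m.py
python3 -m handwheel '[[[0,0,0.16],[0,0,0.05],5]]' >/dev/null; python3 m.py
python3 -m handwheel '[[[0,0,0.16],[0,0,0.05],5]]' >/dev/null; python3 m.py
python3 -m handwheel '[[[0,0,0.16],[0,0,0.05],5]]' >/dev/null; python3 m.py
python3 -m handwheel '[[[0,0,0.16],[0,0,0.05],5]]' >/dev/null; python3 m.py
python3 -m handwheel '[[[0,0,0.16],[0,0,0.05],5]]' >/dev/null; python3 m.py
```

```text
t 19.93 yaw 69.21 mz 0.176 tau6 -0.16 F [-1.9 -1.4  2.7] q6 12.9 z 0.1683 w 22.6
t 20.05 yaw 66.35 mz 0.195 tau6 -0.16 F [-1.2 -2.7  2.1] q6 15.8 z 0.1681 w 22.6
t 20.18 yaw 63.48 mz 0.155 tau6 -0.16 F [-2.8 -3.5  2.9] q6 18.6 z 0.1680 w 22.6
t 20.30 yaw 60.62 mz 0.195 tau6 -0.16 F [-2.5 -1.6  2.4] q6 21.5 z 0.1678 w 22.8
t 20.43 yaw 57.75 mz 0.115 tau6 -0.16 F [-1.6 -1.9  2. ] q6 24.4 z 0.1676 w 22.7
t 20.55 yaw 54.89 mz 0.127 tau6 -0.16 F [-2.5 -2.7  2.6] q6 27.2 z 0.1675 w 22.7
t 20.68 yaw 52.03 mz 0.145 tau6 -0.16 F [-2.8 -2.3  2.8] q6 30.1 z 0.1673 w 22.7
```

tau6 is a clean signal while turning: a steady 0.16 in free motion. I'll carry on and watch it.

```bash
sed -i 's/tau6 %.2f/tau6 %.3f/' m.py
python3 -m handwheel '[[[-0.2,-0.2,0.16],[0,0,0.05],5],[[-0.4,-0.4,0.32],[0,0,0.1],5]]' >/dev/null; python3 m.py
python3 -m handwheel '[[[0,0,0.16],[0,0,0.05],5],[[0,0,0.32],[0,0,0.1],5]]' >/dev/null; python3 m.py
python3 -m handwheel '[[[0,0,0.16],[0,0,0.05],5],[[0,0,0.32],[0,0,0.1],5]]' >/dev/null; python3 m.py
python3 -m handwheel '[[[0,0,0.16],[0,0,0.05],5],[[0,0,0.32],[0,0,0.1],5]]' >/dev/null; python3 m.py
python3 -m handwheel '[[[0,0,0.16],[0,0,0.05],5],[[0,0,0.32],[0,0,0.1],5]]' >/dev/null; python3 m.py
python3 -m handwheel '[[[0,0,0.16],[0,0,0.05],5],[[0,0,0.32],[0,0,0.1],5]]' >/dev/null; python3 m.py
```

```text
t 20.93 yaw 46.29 mz 0.225 tau6 -0.159 F [-1.7 -1.4  1.4] q6 35.8 z 0.1670 w 22.7
t 21.18 yaw 40.56 mz 0.215 tau6 -0.161 F [-2.  -2.8  2.6] q6 41.5 z 0.1667 w 22.7
t 21.43 yaw 34.83 mz 0.181 tau6 -0.162 F [-1.4 -2.9  2.8] q6 47.3 z 0.1664 w 22.7
t 21.68 yaw 29.10 mz 0.131 tau6 -0.162 F [-2.9 -1.3  2.3] q6 53.0 z 0.1660 w 22.8
t 21.93 yaw 23.37 mz 0.122 tau6 -0.163 F [-2.2 -1.9  3.4] q6 58.7 z 0.1657 w 22.9
t 22.18 yaw 17.63 mz 0.220 tau6 -0.163 F [-2.3 -1.3  2.7] q6 64.5 z 0.1654 w 22.7
```

```bash

python3 -m handwheel '[[[0,0,0.16],[0,0,0.05],5],[[0,0,0.32],[0,0,0.1],5]]' >/dev/null; python3 m.py
python3 -m handwheel '[[[0,0,0.16],[0,0,0.05],5],[[0,0,0.32],[0,0,0.1],5]]' >/dev/null; python3 m.py
python3 -m handwheel '[[[0,0,0.16],[0,0,0.05],5],[[0,0,0.32],[0,0,0.1],5]]' >/dev/null; python3 m.py
```

```text
t 22.43 yaw 11.90 mz 0.146 tau6 -0.164 F [-2.2 -0.5  3.4] q6 70.2 z 0.1651 w 22.7
t 22.68 yaw 6.17 mz 0.165 tau6 -0.164 F [-1.3 -1.4  2.6] q6 75.9 z 0.1648 w 22.6
t 22.93 yaw 0.44 mz 0.166 tau6 -0.164 F [-2.7 -0.6  3.6] q6 81.6 z 0.1644 w 22.7
```

```bash

python3 -m handwheel '[[[0,0,0.16],[0,0,0.05],5],[[0,0,0.32],[0,0,0.1],5]]' >/dev/null; python3 m.py
python3 -m handwheel '[[[0,0,0.16],[0,0,0.05],5],[[0,0,0.32],[0,0,0.1],5]]' >/dev/null; python3 m.py
python3 -m handwheel '[[[0,0,0.16],[0,0,0.05],5],[[0,0,0.32],[0,0,0.1],5]]' >/dev/null; python3 m.py
```

```text
t 23.18 yaw -5.30 mz 0.137 tau6 -0.164 F [-2.7 -1.6  3. ] q6 87.4 z 0.1641 w 22.6
t 23.43 yaw -11.03 mz 0.143 tau6 -0.157 F [-2.2 -0.9  3.4] q6 93.1 z 0.1638 w 22.6
t 23.68 yaw -16.75 mz 0.191 tau6 -0.139 F [-2.5 -0.8  3.8] q6 98.8 z 0.1635 w 22.7
```

tau6 started to change at a yaw of about -9°, which suggests the foot is bearing. I'll use smaller steps now.

```bash

python3 -m handwheel '[[[0,0,0.16],[0,0,0.05],5]]' >/dev/null; python3 m.py
python3 -m handwheel '[[[0,0,0.16],[0,0,0.05],5]]' >/dev/null; python3 m.py
python3 -m handwheel '[[[0,0,0.16],[0,0,0.05],5]]' >/dev/null; python3 m.py
```

```text
t 23.80 yaw -19.62 mz 0.174 tau6 -0.129 F [-3.1 -0.   3.9] q6 101.7 z 0.1634 w 22.6
t 23.93 yaw -22.48 mz 0.160 tau6 -0.119 F [-2.6 -0.9  3.7] q6 104.6 z 0.1633 w 22.7
t 24.05 yaw -25.35 mz 0.233 tau6 -0.108 F [-1.7  0.1  3.4] q6 107.4 z 0.1631 w 22.7
```

```bash

python3 -m handwheel '[[[0,0,0.06],[0,0,0.02],5]]' >/dev/null; python3 m.py
python3 -m handwheel '[[[0,0,0.06],[0,0,0.02],5]]' >/dev/null; python3 m.py
python3 -m handwheel '[[[0,0,0.06],[0,0,0.02],5]]' >/dev/null; python3 m.py
python3 -m handwheel '[[[0,0,0.06],[0,0,0.02],5]]' >/dev/null; python3 m.py
python3 -m handwheel '[[[0,0,0.06],[0,0,0.02],5]]' >/dev/null; python3 m.py
```

```text
t 24.18 yaw -26.44 mz 0.201 tau6 0.148 F [-2.9  0.4  3.7] q6 108.5 z 0.1631 w 8.8
t 24.30 yaw -27.60 mz 0.205 tau6 0.091 F [-2.4  1.   3.5] q6 109.7 z 0.1630 w 9.4
t 24.43 yaw -28.78 mz 0.243 tau6 0.097 F [-2.5  1.8  3.1] q6 110.9 z 0.1630 w 9.3
t 24.55 yaw -29.94 mz 0.228 tau6 0.104 F [-2.   3.   3.8] q6 112.0 z 0.1629 w 9.2
t 24.68 yaw -31.09 mz 0.252 tau6 0.110 F [-2.1  2.2  4.1] q6 113.2 z 0.1628 w 9.2
```

```bash

python3 -m handwheel '[[[0,0,0.06],[0,0,0.02],5]]' >/dev/null; python3 m.py
python3 -m handwheel '[[[0,0,0.06],[0,0,0.02],5]]' >/dev/null; python3 m.py
python3 -m handwheel '[[[0,0,0],[0,0,0],20],[[0,0,0],[0,0,0],40],[[0,0,0],[0,0,0],50],[[0,0,0],[0,0,0],50],[[0,0,-10],[0,0,0],50],[[0,0,-40],[0,0,0],50],[[0,0,-90],[0,0,0],50],[[0,0,-100],[0,0,0],50]]'
```

```text
t 24.80 yaw -32.24 mz 0.257 tau6 0.115 F [-1.8  2.3  3.5] q6 114.3 z 0.1628 w 9.0
t 24.93 yaw -33.38 mz 0.257 tau6 0.121 F [-2.4  3.8  3.4] q6 115.5 z 0.1628 w 9.1
time: 25.92
tool_pos: [0.5077, -0.059, 0.2669]
tcp_rot: [-179.8, -0.4, -33.3]
contact_force: [-1.1, -0.5, -0.3]
width: 0.0497
gripper_force: 0.0
```

The holding torque is about 0.095 N m over free turning, and the handle is released. One last look at the seating.

```bash
python3 -m handwheel '[[[-50,-50,-30],[0,0,0],50],[[-90,-80,-60],[0,0,0],50],[[-110,-80,-60],[0,0,0],50],[[-110,-80,-60],[0,0,0],50],[[-110,-80,-60],[0,0,0],50]]'; python3 - <<'E'
from h import *
c=cap('wrist');i=c['img'];save(c,'w3.png')
p=np.linalg.inv(c['T'])@[.51,-.06,.03,1];u,v=int(c['f']*p[0]/p[2]+c['cx']),int(c['f']*p[1]/p[2]+c['cy']);print(u,v)
u=min(max(u,100),540);v=min(max(v,75),405)
cv2.imwrite('pics/crop5.png',cv2.resize(i[v-75:v+75,u-100:u+100],None,fx=4,fy=4,interpolation=2)[:,:,::-1])
E
```

```text
time: 26.55
tool_pos: [0.458, 0.068, 0.3222]
tcp_rot: [179.9, 0.0, -33.3]
contact_force: [-0.6, -0.2, 0.2]
width: 0.0498
gripper_force: 0.0
388 104
```

View pics/crop5.png

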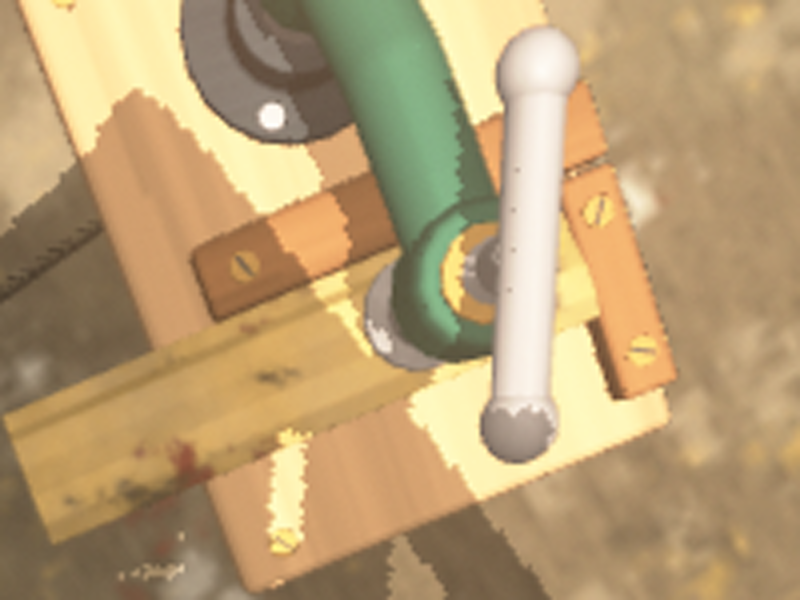

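The crop shows the moulding's back edge flush with the fence from (218,318) on, its end flush with the stop at (600,290), and the foot bearing on it at (395,330). Nothing is touching the robot.

```bash
python3 -c "
from cell import env
print(env.job_done())"
```

```text
the job is handed in; nothing more can be done
None
```

The gilded moulding is flat on the bed against the fence and end stop, clamped at about 0.09–0.1 N m over free turning (target 0.10, crushes at 0.16), and the robot has let go; the job was handed in at about 26.6 s, verdict not reported.

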